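# Roll the stop-rail dowel onto its line

## Robot

A 6-joint arm with a two-finger parallel gripper is mounted at the origin on the work surface. World frame = base frame: x ahead of the robot, y to its left, z up, the work surface at z = 0. Lengths are in mm, angles in rad, forces in N, time in s.
With the tool pointing down it reaches from about 325 to 900 mm from the base axis. Payload 3.5 kg.
Tool frame: the origin (TCP) lies midway between the tips of the shut fingers; the grasp point (between the pads) lies env.grasp_offset behind it (env.grasp_offset is the distance from the TCP to the grasp point, in mm); z points along the fingers, y is the direction in which the jaws open and shut (so a half turn about z gives the same grasp; the last joint's range is limited). The gripper opens to 85 mm and grips with 20 to 120 N. Pads are 22 mm wide; open, the fingers measure 114 mm over their backs; the gripper's body (76 mm by 85 mm) begins 54 mm behind the grasp point. The pads swing forward as they close: fully open they stand 13 mm farther back than shut.
Start: joints at [1.114, 0.276, -0.026, 1.268, 0, 1.467], TCP at [216.547, 586.284, 231.313] pointing down, gripper open.
Joint ranges: [-3.12, 3.12], [-0.85, 1.88], [-1.08, 1.24], [-1.95, 2.15], [-1.57, 1.53], [-3.14, 3.14]. Speed limits (rad/s): [2.57, 2.57, 3.14, 3.14, 3.14, 3.14].

## Interface

Orientations are given as [roll, pitch, yaw] about the fixed x, y, z axes, in that order (R = Rz(yaw) Ry(pitch) Rx(roll)).
In Python, from rig import env, cams, ticket gives the robot as it stands.
- The arm moves only by the tool move_arm, never from a script. Its argument "plan" is one flat list of numbers, 7 for each row, row after row: the shift along the tool's x, y, z normalised to -1 to 1, where 1 is 0.06 m, then the turn, a rotation vector about the tool's x, y, z normalised to -1 to 1, where 1 is 180 degrees, then the opening in per cent of the stroke, from 0 (shut) to 100 (fully open). A call has 1 to 20 rows; each row shifts and turns the commanded pose from where the row before left it, along the tool's axes as they then stand; what a row does not reach is not made up. A row lasts 1/8 s, in which the tool goes at most 62.5 mm and 10.7 degrees, less where a joint would pass 70% of its speed; a pose out of reach is approached as far as the arm can. A call with a number of a shift or a turn outside -1 to 1 is refused whole. A call with a gripper value outside its range is refused whole. The fingers move at their own pace and stop on an object; "grip_force" is the grip in N (left out, the last holds). Time passes only in rows, so rows that do not move let the fingers close. It gives the time, the measured TCP pose, the force and the opening at its end, in the units of the state.
- env.observe(): the state, without advancing time (a new reading comes with each control period).
- cams.get_image(name): name is "scene" or "top" or "wrist"; returns (picture, depth): 384x512x3 uint8, red, green, blue; 384x512 float32, mm along the optical axis (not along the pixel's ray), 0 where there is no reading.
- cams.get_calibration(name): a dict with "intrinsics" (3x3 intrinsics, pixels), "position" and "orientation" of the camera in the world. Camera axes: x right, y down, z forward; pixel columns grow to the right and rows downward; lengths in mm; the calibration is good to about 2 mm. A picture is of the moment at which its call begins: read the wrist's pose just before it. get_calibration takes no time and is no camera call; for the wrist camera it gives the pose at the moment of the call.
- ticket.sign_off(): hands the job in, once; it reports no verdict.
The state is a dict: "clock": time; "joint_pos": joint angles; "joint_velocities": joint speeds; "effort": joint torques, N m; "eef_pos": TCP position; "ee_rot": TCP orientation; "ft_force": force on the tool from outside, world axes, zero at the start; "torque": the same for the moment, N m; "grip_width": finger opening in mm.
Only numpy, scipy, OpenCV 4.12 (cv2) and the standard library are available. Lean on these libraries where they do the work, as an engineer would, in place of code of your own. Each camera call takes 0.05 s, during which the arm holds its last target. There are 200 camera calls.

## Task

The round wooden dowel lying on the serving paddle will become the paddle's stop rail. Push on it from above with the fingertips to roll it across the paddle until it lies centred on the drawn line, along it, and leave it at rest there. Do not pick the dowel up, and leave the plates, the tumbler and the lacquer box where they are.

Things in the scene. Friction and masses are not known exactly. Their poses are not given: they have to be found in the camera images.
- dowel: plain light-wood round rod, 32 mm in diameter, 150 mm long, about 85 g (mass varies), lying loose on the paddle's blade roughly parallel to the line and about 60 to 130 mm from it, on either side of it. Origin: middle of the rod, on its axis, 16 mm above the blade. Its y axis runs along the rod; x and z turn with it as it rolls, z points up at the start. Slight rolling resistance: let go at a slow roll it stops within some mm
- line: straight dark line drawn across the paddle's blade, 6 mm wide and 200 mm long, flat (nothing to feel). Origin: its middle, on the blade's upper face. y runs along the line, x across it, z up. It stays fixed to the paddle
- paddle: wooden serving paddle that lies firmly on the stool and does not move: flat blade 300 mm (x) by 220 mm (y), 16 mm thick, with a handle 38 mm wide that reaches from the blade to x = +275 mm. Origin: centre of the blade's underside; the blade's upper face is at z = +16 mm. z up
- stool: low folding aluminium stool that stands firmly on the tiles and does not move, top plate 380 mm (x) by 620 mm (y). Origin: on the floor under the middle of the top; the top face is at z = +180 mm
- tumbler: slightly tapered glass tumbler standing upright and empty on the stool beside the paddle, 68 mm in diameter at the rim, 85 mm tall, loose; must not be disturbed. Origin: centre of its underside
- lacquer_box: round dark lacquer box with its clip-on lid shut, 114 mm in diameter (120 mm over the clips), 64 mm tall, loose on the stool on the tumbler's side; must not be disturbed. Origin: centre of its underside
- plates: nested pair of white melamine plates on the other side of the paddle, 166 mm in diameter, 34 mm tall together, loose on the stool; must not be disturbed. Origin: centre of the underside
Things that resemble listed ones, but are neither listed nor needed, are in the scene too. There is more than one size of the dowel; the one meant has the size given above.

How it is judged (in metres and radians):
On the way:
1. the dowel rolls: it turns about its own axis until the side that was uppermost faces well downward (over 126 degrees) (angle between dowel's own z axis and vertical above 2.2 rad), for 0.04 s.
At the end, for the whole second after the job is handed in: the dowel lies at rest on the blade, its middle within 8 mm of the line's centre across it and within 50 mm of its middle along it, its axis within 8 degrees (0.14 rad) of the line's direction (x of dowel in the frame of line between -0.008 and 0.008 m and y of dowel in the frame of line between -0.05 and 0.05 m and z of dowel in the frame of line between 0.012 and 0.019 m and angle between the y axis of dowel and the y axis of line, either way round below 0.14 rad and linear speed of dowel below 0.01 m/s); the robot touches nothing.
It fails at once if the dowel is lifted (its middle more than 26 mm above the blade; it rests at 16 mm) (z of dowel in the frame of paddle above 0.042 m).
It fails at once if the plates are moved or tipped (distance of plates from where it was at the start of the episode above 0.015 m or angle between plates's own z axis and vertical above 0.2 rad).
It fails at once if the tumbler is moved or tipped (distance of tumbler from where it was at the start of the episode above 0.015 m or angle between tumbler's own z axis and vertical above 0.2 rad).
It fails at once if the lacquer box is moved or tipped (distance of lacquer_box from where it was at the start of the episode above 0.015 m or angle between lacquer_box's own z axis and vertical above 0.2 rad).
It also fails if it takes over 54 s, if anything falls off the work surface, if the arm or the gripper's body presses on something with over 40 N, if the wrist force passes 120 N, or if a joint passes its speed limit or range.

## Working session

There is one attempt and no reset: what is moved stays moved. The work goes in short steps, Python scripts to look and compute and a tool call to move; the robot and the scene stay as the last step left them, time stands still between calls to the robot, and variables do not carry over. Pictures are saved under pics/ and viewed, about 8 in all and at most 12, crops included, and the job is handed in when it is done.

Besides the shell and the picture viewer there is one more tool, called after "Request:" as a command line: name --argument value ..., lists and objects as JSON in quotes. move_arm: Moves the arm, as the interface text tells. Scaled input: -1 to 1 covers 0.06 m each way for a shift and 180 degrees each way for a turn. Its arguments: {"type":"object","properties":{"plan":{"type":"array"},"grip_force":{"type":"number"}},"required":["plan"]}

```bash
mkdir -p pics; ls
cat > h.py <<'E'
import numpy as np,cv2
from rig import env,cams,ticket
from scipy.spatial.transform import Rotation as R
def grab(n,tag):
    c=cams.get_calibration(n);im,d=cams.get_image(n)
    cv2.imwrite(f'pics/{tag}.png',im[:,:,::-1]);np.savez(f'pics/{tag}.npz',d=d,K=c['intrinsics'],p=c['position'],o=np.array(c['orientation']))
    return im,d,c
def Rm(o):
    o=np.array(o);return o if o.shape==(3,3) else R.from_euler('xyz',o).as_matrix()
def pt(tag,u,v,z=None):
    f=np.load(f'pics/{tag}.npz');K=f['K'];r=np.array([(u-K[0,2])/K[0,0],(v-K[1,2])/K[1,1],1.])
    M=Rm(f['o'])
    if z is None:
        w=f['d'][int(v)-1:int(v)+2,int(u)-1:int(u)+2];w=w[w>0];return f['p']+M@r*np.median(w)
    r=M@r;return f['p']+r*(z-f['p'][2])/r[2]
E
python3 - <<'E'
from h import *
s=env.observe();print(s,env.grasp_offset)
for n in('top','scene'):
    im,d,c=grab(n,n+'0');print(n,c)
a=[cv2.imread(f'pics/{n}0.png') for n in('top',)]
cv2.imwrite('pics/t0.png',cv2.resize(a[0],(800,600)))
E
```

```text
pics
{'clock': 0.0, 'joint_pos': array([ 1.11364139e+00,  2.77165162e-01, -2.79186887e-02,  1.26795722e+00,
        6.29227601e-06,  1.46741165e+00]), 'joint_velocities': array([ 1.23848503e-03, -1.50630991e-03, -4.97149790e-04, -9.14805258e-05,
       -1.68198727e-04, -1.19322638e-03]), 'effort': array([-1.81172567e-03, -4.45506585e+01,  2.95202637e+01,  1.62798999e-02,
       -1.73762733e-04,  6.33360564e-07]), 'eef_pos': array([216.17588456, 585.59309853, 230.12188947]), 'ee_rot': array([-3.13936054e+00, -2.37917439e-04,  2.78782212e+00]), 'ft_force': array([-0.01791766,  0.51506509, -0.41247128]), 'torque': array([-0.0208956 ,  0.0257498 ,  0.01973633]), 'grip_width': 85.40485003261941} 18.700000000000003
top {'intrinsics': array([[417.55631222,   0.        , 253.46122092],
       [  0.        , 417.55631222, 193.35104649],
       [  0.        ,   0.        ,   1.        ]]), 'position': array([ 528.73344312,   39.49099597, 1119.73767467]), 'orientation': array([-3.03622765,  0.0064033 , -1.59565068])}
scene {'intrinsics': array([[417.26237532,   0.        , 259.20099097],
       [  0.        , 417.26237532, 198.53186122],
       [  0.        ,   0.        ,   1.        ]]), 'position': array([1125.24419452,  328.76151793,  920.20292569]), 'orientation': array([-2.51272556, -0.0068717 ,  2.09432002])}
```

View pics/t0.png

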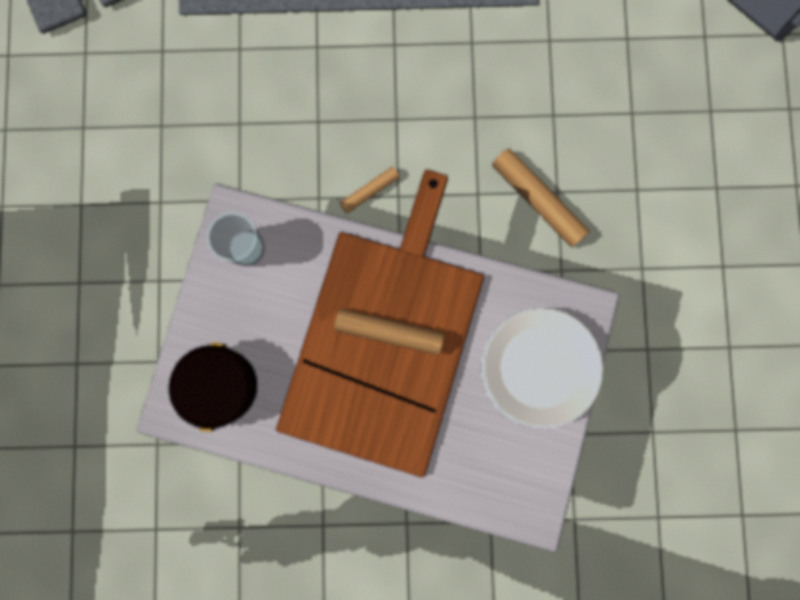

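View pics/scene0.png

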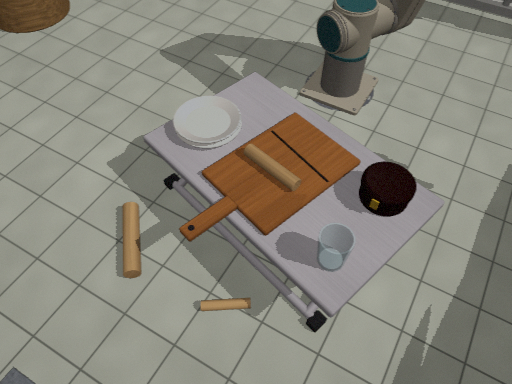

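Run:
```python
from h import *
s=.64
L=[pt('top0',u*s,v*s,196) for u,v in((304,361),(435,410))]
D=[pt('top0',u*s,v*s,212) for u,v in((338,322),(442,342))]
C=[pt('top0',u*s,v*s,196) for u,v in((341,234),(484,274),(426,476),(277,430))]
print('line',L,'dowel',D,'corners',C)
f=np.load('pics/top0.npz');print('blade z',pt('top0',340*s,450*s)[2],'dowel top',pt('top0',390*s,330*s)[2])
for A in(L,D):
    v=A[1]-A[0];print(np.linalg.norm(v),np.degrees(np.arctan2(v[1],v[0])),(A[0]+A[1])/2)
v=(C[1]-C[0]+C[2]-C[3]);print(np.degrees(np.arctan2(v[1],v[0])))
a=cv2.imread('pics/top0.png')[140:310,170:320];cv2.imwrite('pics/t1.png',cv2.resize(a,None,fx=3.5,fy=3.5,interpolation=cv2.INTER_CUBIC))
```

```text
line [array([546.29650215, 174.92536792, 196.        ]), array([473.44636697,  -7.74105096, 196.        ])] dowel [array([599.01756834, 124.56445438, 212.        ]), array([567.50182347, -19.54976852, 212.        ])] corners [array([727.1945176 , 119.77278504, 196.        ]), array([663.71758706, -83.69678022, 196.        ]), array([383.49657842,   7.52060744, 196.        ]), array([451.25563299, 213.61308234, 196.        ])]
blade z 194.8356903837921 dowel top 227.6727160314125
196.6574757834398 -111.7428623744446 [509.87143456  83.59215848 196.        ]
147.52000344200624 -102.33558089766561 [583.2596959   52.50734293 212.        ]
-107.76702012462543
```

View pics/t1.png

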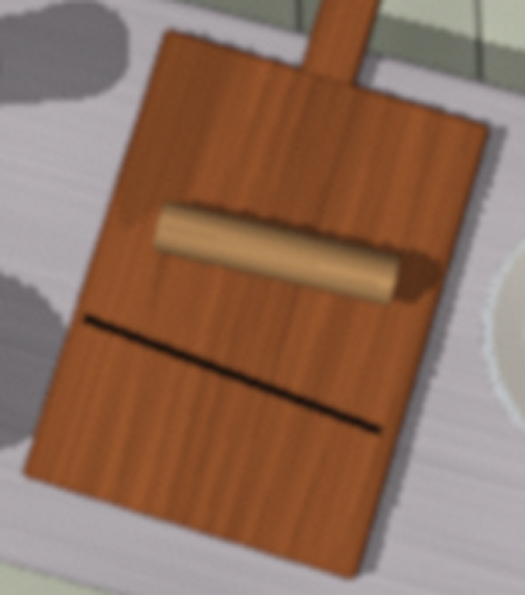

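The dowel is about 80 mm from the line and 9.4° out of parallel with it. The tool's jaw axis is already nearly along the line. I'll raise the arm and move it over the dowel.

Request:
move_arm --plan '[0,0,-0.42,0,0,0,100,0,0,-0.42,0,0,0,100,0,0,-0.42,0,0,0,100,0,0,-0.42,0,0,0,100,-0.55,-0.389,0,0,0,0,100,-0.55,-0.389,0,0,0,0,100,-0.55,-0.389,0,0,0,0,100,-0.55,-0.389,0,0,0,0,100,-0.55,-0.389,0,0,0,0,100,-0.55,-0.389,0,0,0,0,100,-0.55,-0.389,0,0,0,0,100,-0.55,-0.389,0,0,0,0,100,-0.55,-0.389,0,0,0,0,100,-0.55,-0.389,0,0,0,0,100,-0.55,-0.389,0,0,0,0,100,-0.55,-0.389,0,0,0,0,100,-0.55,-0.389,0,0,0,0,100,-0.55,-0.389,0,0,0,0,100,-0.55,-0.389,0,0,0,0,100,-0.55,-0.389,0,0,0,0,100]'

```text
clock: 2.6
eef_pos: [582.8, 51.8, 331.5]
ee_rot: [-3.141, -0.001, 2.788]
ft_force: [0.1, -0.2, -0.5]
grip_width: 85.6
```

Request:
move_arm --plan '[0,0,0,0,0,-0.0222,100,0,0,0,0,0,-0.0222,100,0,0,0,0,0,0,100,0,0,0,0,0,0,100]'

```text
clock: 3.1
eef_pos: [582.2, 53.2, 331.8]
ee_rot: [-3.141, -0.001, 2.926]
ft_force: [-0.6, 0.0, 0.2]
grip_width: 85.6
```

Run:
```python
from h import *
im,d,c=grab('wrist','w0');print(c);s=env.observe();print(s['eef_pos'],np.degrees(s['ee_rot']),s['ft_force'])
```

```text
{'intrinsics': array([[313.74612492,   0.        , 248.67562978],
       [  0.        , 313.74612492, 191.89019426],
       [  0.        ,   0.        ,   1.        ]]), 'position': array([518.4980114 ,  67.04118741, 474.69594018]), 'orientation': array([ 2.88086487e+00, -2.08375844e-04,  1.35463720e+00])}
[582.24205257  53.18190511 331.93210283] [-1.79995508e+02 -2.34448363e-02  1.67691700e+02] [0.17646204 1.15253028 0.76574814]
```

View pics/w0.png

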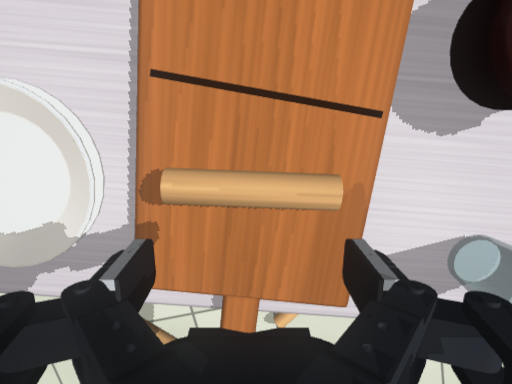

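```bash
cat > m.py <<'E'
from h import *
def rel(tag,L,D):
    L=[pt(tag,*q,196) for q in L];D=[pt(tag,*q,212) for q in D]
    if (L[1]-L[0])[1]>0:L=L[::-1]
    if (D[1]-D[0])[1]>0:D=D[::-1]
    u=(L[1]-L[0])/np.linalg.norm(L[1]-L[0]);n=np.array([u[1],-u[0],0]);lc=(L[0]+L[1])/2;dc=(D[0]+D[1])/2
    g=lambda v:np.degrees(np.arctan2(v[1],v[0]))
    print(tag,'lc',lc.round(1),'dc',dc.round(1),'len',np.linalg.norm(L[1]-L[0]).round(1),np.linalg.norm(D[1]-D[0]).round(1),'ang',g(u).round(2),g(D[1]-D[0]).round(2),'across n',((lc-dc)@n).round(1),'along u',((lc-dc)@u).round(1))
E
python3 - <<'E'
from m import *
rel('w0',[(150,72),(382,115)],[(162,187),(342,192)])
E
```

```text
w0 lc [510.6  85.6 196. ] dc [585.5  55.5 212. ] len 200.4 155.7 ang -112.4 -104.03 across n 80.8 along u 0.7
```

Request:
move_arm --plan '[-0.035,0,0.4,0,0,0,100,0,0,0.4,0,0,0,100,0,0,0.4,0,0,0,100,0,0,0.3,0,0,0,100,0,0,0.2,0,0,0,100,0,0,0.1,0,0,0,100,0,0,0,0,0,0,100,0,0,0,0,0,0,100]'

```text
clock: 4.15
eef_pos: [585.1, 52.6, 225.0]
ee_rot: [3.141, 0.002, 2.927]
ft_force: [-0.9, -0.1, -0.9]
grip_width: 85.4
```

Request:
move_arm --plan '[0,0,0.02,0,0,0,100,0,0,0.02,0,0,0,100,0,0,0.02,0,0,0,100,0,0,0,0,0,0,100]'

```text
clock: 4.65
eef_pos: [584.4, 52.6, 220.3]
ee_rot: [-3.141, -0.0, 2.927]
ft_force: [-0.3, -0.2, 0.5]
grip_width: 85.7
```

Request:
move_arm --plan '[0,0,0.02,0,0,0,100,0,0,0.02,0,0,0,100,0,0,0.02,0,0,0,100,0,0,0,0,0,0,100]'

```text
clock: 5.15
eef_pos: [584.4, 52.6, 216.7]
ee_rot: [-3.142, -0.0, 2.927]
ft_force: [-0.0, 0.5, -0.6]
grip_width: 85.7
```

Request:
move_arm --plan '[0,0,0.015,0,0,0,100,0,0,0.015,0,0,0,100,0,0,0,0,0,0,100]'

```text
clock: 5.52
eef_pos: [584.5, 52.6, 215.0]
ee_rot: [-3.142, -0.0, 2.927]
ft_force: [-1.1, -0.5, -0.6]
grip_width: 85.5
```

Request:
move_arm --plan '[0,0,0.015,0,0,0,100,0,0,0,0,0,0,100]'

```text
clock: 5.78
eef_pos: [585.0, 52.5, 214.8]
ee_rot: [3.142, 0.001, 2.927]
ft_force: [-0.5, 0.2, 3.0]
grip_width: 85.5
```

Request:
move_arm --plan '[0,0,0.01,0,0,0,100,0,0,0,0,0,0,100]'

```text
clock: 6.02
eef_pos: [585.3, 52.4, 214.7]
ee_rot: [3.142, 0.002, 2.927]
ft_force: [-0.1, -0.7, 4.6]
grip_width: 85.5
```

Request:
move_arm --plan '[0,0,0.01,0,0,0,100,0,0,0,0,0,0,100]'

```text
clock: 6.28
eef_pos: [585.7, 52.3, 214.7]
ee_rot: [3.142, 0.003, 2.927]
ft_force: [-0.1, -0.3, 6.7]
grip_width: 85.5
```

Request:
move_arm --plan '[0.033,0,0.01,0,0,0.0028,100,0.033,0,0,0,0,0.0028,100,0.033,0,0,0,0,0.0028,100,0.033,0,0,0,0,0.0028,100,0.033,0,0,0,0,0.0028,100,0.033,0,0,0,0,0.0028,100,0.033,0,0,0,0,0.0028,100,0.033,0,0,0,0,0.0028,100,0,0,0,0,0,0,100]'

```text
clock: 7.4
eef_pos: [570.8, 56.8, 214.6]
ee_rot: [3.14, 0.004, 2.857]
ft_force: [-0.1, 1.1, 7.3]
grip_width: 85.2
```

Run:
```python
from h import *
im,d,c=grab('wrist','w1');s=env.observe();print(s['eef_pos'],np.degrees(s['ee_rot']),s['ft_force'])
```

```text
[570.83217089  56.75292084 214.65168583] [179.90503435   0.24809353 163.7203373 ] [-0.31148166  0.38428953  8.27673227]
```

View pics/w1.png

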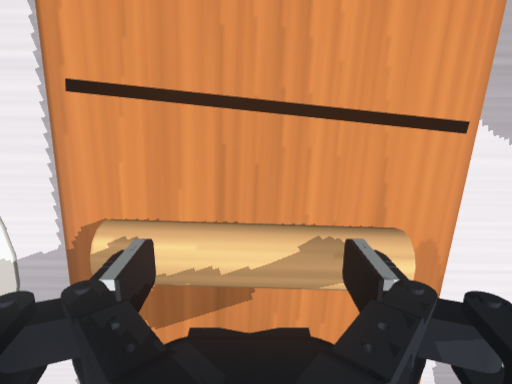

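The dowel followed both the roll and the 4° yaw (w1: line from (66,85) to (468,128), dowel top edge from (105,220) to (400,229)). Each fingertip stroke rolls it about 18 mm, so I'll continue in strokes.

Request:
move_arm --plan '[0,0,-0.067,0,0,0,100,0,0,-0.067,0,0,0,100,-0.142,0,0,0,0,0,100,-0.142,0,0,0,0,0,100,0,0,0.067,0,0,0,100,0,0,0.067,0,0,0,100,0,0,0,0,0,0,100,0.05,0,0,0,0,0.0022,100,0.05,0,0,0,0,0.0022,100,0.05,0,0,0,0,0.0022,100,0.05,0,0,0,0,0.0022,100,0.05,0,0,0,0,0.0022,100,0.05,0,0,0,0,0.0022,100,0.05,0,0,0,0,0.0022,100,0.05,0,0,0,0,0.0022,100,0.05,0,0,0,0,0.0022,100,0.05,0,0,0,0,0.0022,100,0.05,0,0,0,0,0.0022,100,0.025,0,0,0,0,0.002,100,0,0,0,0,0,0,100]'

```text
clock: 9.95
eef_pos: [554.4, 63.0, 214.6]
ee_rot: [3.139, 0.004, 2.775]
ft_force: [0.1, 2.0, 7.9]
grip_width: 85.6
```

Run:
```python
from h import *
im,d,c=grab('wrist','w2');s=env.observe();print(s['eef_pos'],np.degrees(s['ee_rot']),s['ft_force'],s['clock'])
```

```text
[554.45317816  62.97450288 214.66709945] [179.86906062   0.24644046 159.0153339 ] [0.82512577 1.56457017 8.00179403] 10.0
```

View pics/w2.png

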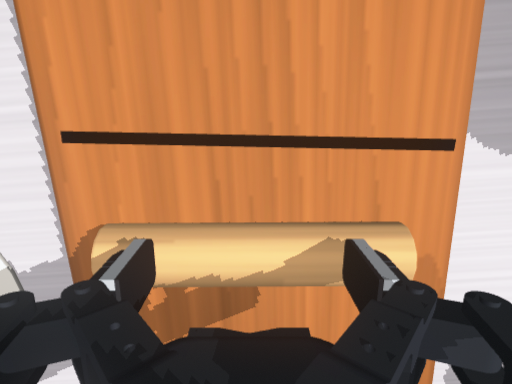

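```bash
cat >> m.py <<'E'
def tang(tag,L,E):
    """line pixel ends L; far silhouette pixel ends E of the dowel: distance dowel axis -> line at each end"""
    P=[pt(tag,*q,196) for q in L]
    if P[1][1]>P[0][1]:P=P[::-1]
    u=(P[1]-P[0])/np.linalg.norm(P[1]-P[0]);n=np.array([u[1],-u[0],0])
    if n[0]>0:n=-n
    c=np.load(f'pics/{tag}.npz')['p'];lc=(P[0]+P[1])/2
    for q in E:
        g=pt(tag,*q,212)              # ray hits axis height
        d=g-c;s=d@n;e=-d[2]; h=16*np.hypot(s,e)/e   # offset along n of the tangent ray at axis height
        ax=g-h*n if s>0 or True else g
        print('to go',((lc-ax)@n).round(1),'along u',((ax-lc)@u).round(1))
E
python3 - <<'E'
from m import *
tang('w1',[(66,85),(468,128)],[(105,220),(400,229)])
tang('w2',[(62,137),(455,145)],[(105,223),(403,222)])
tang('w0',[(150,72),(382,115)],[(164,169),(340,175)])
E
```

```text
to go 79.0 along u 75.6
to go 68.5 along u -69.7
to go 57.1 along u 75.5
to go 53.6 along u -71.3
to go 92.5 along u 76.3
to go 71.3 along u -72.3
```

Request:
move_arm --plan '[0,0,-0.067,0,0,0,100,0,0,-0.067,0,0,0,100,-0.147,0,0,0,0,0,100,-0.147,0,0,0,0,0,100,0,0,0.067,0,0,0,100,0,0,0.067,0,0,0,100,0,0,0,0,0,0,100,0.05,0,0,0,0,0.0006,100,0.05,0,0,0,0,0.0006,100,0.05,0,0,0,0,0.0006,100,0.05,0,0,0,0,0.0006,100,0.05,0,0,0,0,0.0006,100,0.05,0,0,0,0,0.0006,100,0.05,0,0,0,0,0.0006,100,0.05,0,0,0,0,0.0006,100,0.05,0,0,0,0,0.0006,100,0.05,0,0,0,0,0.0006,100,0.05,0,0,0,0,0.0006,100,0.035,0,0,0,0,0.0006,100,0,0,0,0,0,0,100]'

```text
clock: 12.5
eef_pos: [537.9, 68.7, 214.6]
ee_rot: [3.141, 0.004, 2.752]
ft_force: [-1.3, -1.3, 9.5]
grip_width: 85.2
```

Request:
move_arm --plan '[0,0,-0.067,0,0,0,100,0,0,-0.067,0,0,0,100,-0.147,0,0,0,0,0,100,-0.147,0,0,0,0,0,100,0,0,0.067,0,0,0,100,0,0,0.067,0,0,0,100,0,0,0,0,0,0,100,0.05,0,0,0,0,0,100,0.05,0,0,0,0,0,100,0.05,0,0,0,0,0,100,0.05,0,0,0,0,0,100,0.05,0,0,0,0,0,100,0.05,0,0,0,0,0,100,0.05,0,0,0,0,0,100,0.05,0,0,0,0,0,100,0.05,0,0,0,0,0,100,0.05,0,0,0,0,0,100,0.05,0,0,0,0,0,100,0.035,0,0,0,0,0,100,0,0,0,0,0,0,100]'

```text
clock: 15.0
eef_pos: [521.6, 75.0, 214.6]
ee_rot: [-3.141, 0.004, 2.752]
ft_force: [-2.0, -2.2, 8.6]
grip_width: 85.4
```

Run:
```python
from h import *
im,d,c=grab('wrist','w3');s=env.observe();print(s['eef_pos'],np.degrees(s['ee_rot']),s['ft_force'],s['clock'])
```

```text
[521.66932911  74.98676053 214.63518982] [-179.97296599    0.24646806  157.65282067] [-1.64243109 -2.35001091  9.71817112] 15.05
```

View pics/w3.png

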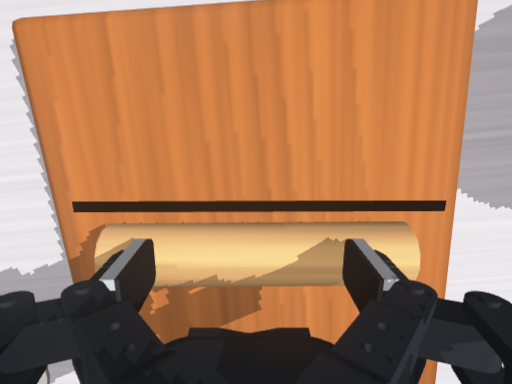

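Run:
```python
from m import *
tang('w3',[(73,207),(445,206)],[(105,224),(408,222)])
```

```text
to go 20.8 along u 76.4
to go 20.2 along u -72.9
```

Request:
move_arm --plan '[0,0,-0.067,0,0,0,100,0,0,-0.067,0,0,0,100,-0.15,0,0,0,0,0,100,-0.16,0,0,0,0,0,100,0,0,0.067,0,0,0,100,0,0,0.067,0,0,0,100,0,0,0,0,0,0,100,0.06,0,0,0,0,0,100,0.06,0,0,0,0,0,100,0.06,0,0,0,0,0,100,0.06,0,0,0,0,0,100,0.06,0,0,0,0,0,100,0.06,0,0,0,0,0,100,0.06,0,0,0,0,0,100,0.06,0,0,0,0,0,100,0.05,0,0,0,0,0,100,0.05,0,0,0,0,0,100,0.04,0,0,0,0,0,100,0.03,0,0,0,0,0,100,0,0,0,0,0,0,100]'

```text
clock: 17.55
eef_pos: [502.8, 82.7, 214.6]
ee_rot: [-3.141, 0.004, 2.752]
ft_force: [-1.3, -3.1, 9.5]
grip_width: 85.7
```

Request:
move_arm --plan '[0,0,0,0,0,0,100,0,0,-0.03,0,0,0,100,0,0,-0.06,0,0,0,100,0,0,-0.2,0,0,0,100,0,0,-0.4,0,0,0,100,0,0,-0.5,0,0,0,100,0,0,-0.5,0,0,0,100,0.5,0,-0.1,0,0,0,100,0.5,0,0,0,0,0,100,0,0,0,0,0,0,100,0,0,0,0,0,0,100]'

```text
clock: 18.92
eef_pos: [446.6, 106.3, 320.1]
ee_rot: [3.141, 0.001, 2.752]
ft_force: [0.5, 0.4, -0.1]
grip_width: 85.4
```

Run:
```python
from h import *
im,d,c=grab('wrist','w4');s=env.observe();print(s['eef_pos'],np.degrees(s['ee_rot']),s['ft_force'],s['clock'])
im,d,c=grab('top','t4')
```

```text
[446.75587725 106.16557993 319.92761395] [1.79991168e+02 3.41204537e-02 1.57664655e+02] [ 0.01391744  0.903653   -0.28357427] 18.975
```

View pics/w4.png

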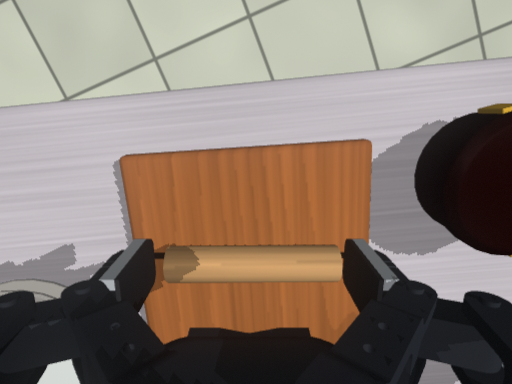

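Run:
```python
from m import *
tang('w4',[(158,256),(344,254)],[(170,246.5),(338,245)])
a=cv2.imread('pics/w4.png')[225:300,140:370];b=cv2.imread('pics/t4.png')[140:310,170:320]
a=cv2.resize(a,None,fx=3,fy=3);b=cv2.resize(b,None,fx=2,fy=2)
o=np.zeros((a.shape[0]+b.shape[0],690,3),np.uint8);o[:a.shape[0]]=a;o[a.shape[0]:,:b.shape[1]]=b;cv2.imwrite('pics/c4.png',o)
```

```text
to go 0.8 along u 70.3
to go 1.1 along u -75.6
```

View pics/c4.png

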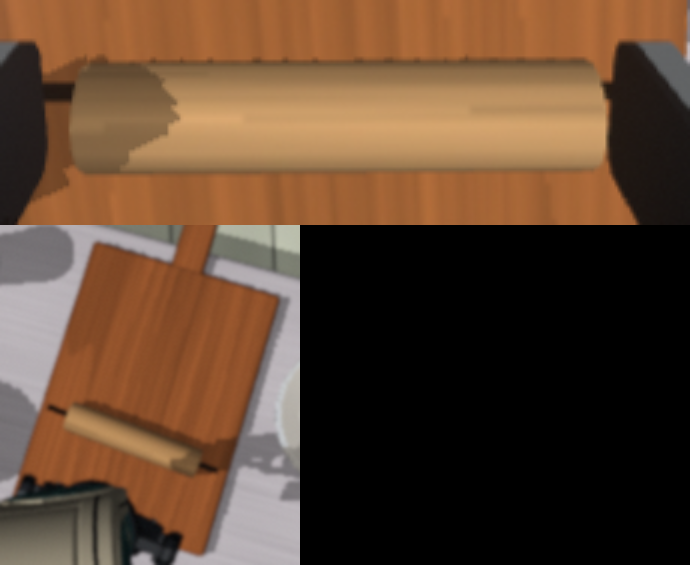

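Run:
```python
from h import *
im,d,c=grab('wrist','w5');a=cv2.imread('pics/w4.png');b=cv2.imread('pics/w5.png')
print(np.abs(a[240:290,165:340].astype(int)-b[240:290,165:340]).mean(),env.observe()['ft_force'])
print(ticket.sign_off())
```

```text
0.6492571428571429 [-0.44725904 -0.36778414 -1.08938103]
the job is handed in; nothing more can be done
None
```

I rolled the dowel about 80 mm across the paddle onto the line and handed the job in at about 19 s of the 54 s allowed. I used five presses from above with the open fingertips at roughly 8–9 N, turning the tool about 10° during them to bring the dowel parallel to the line.

- **Position:** the last wrist picture puts the dowel's middle about 1 mm from the line's centre across it. It is about 3 mm off along the line, and the axis is within about 0.5° of it. The top picture agrees by eye: the line sticks out past both ends of the dowel.
- **Rolling:** I did not measure the roll angle directly. Each stroke moved the dowel about half as far as the tool, which means it rolled rather than slid. Over 80 mm that is about 5 rad.
- **At rest:** two pictures taken shortly apart showed almost no change around the dowel, and the hand was about 100 mm clear of it.
- **Plates, tumbler and lacquer box:** the arm was kept away from them and no unexpected force showed, but I did not measure their positions at the end.
- **Disagreement:** the top and wrist cameras differed by 1–2 mm and about 1°, which is within the tolerances.

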